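# Sort the laundry-counter oddments into their trays

### The arm

A 7-joint arm with a two-finger parallel gripper is mounted at the origin on the work surface. World frame = base frame: x ahead of the robot, y to its left, z up, the work surface at z = 0. Lengths are in mm, angles in rad, forces in N, time in s.
With the tool pointing down it reaches from about 400 to 875 mm from the base axis. Payload 4.4 kg.
Tool frame: the origin (TCP) lies midway between the tips of the shut fingers; the grasp point (between the pads) lies ctrl.grip_depth behind it (ctrl.grip_depth is the distance from the TCP to the grasp point, in mm); z points along the fingers, y is the line along which they close (so a half turn about z gives the same grasp; the last joint's range is limited). The gripper opens to 85 mm and grips with 20 to 120 N. Pads are 22 mm wide; open, the fingers measure 114 mm over their backs; the gripper's body (76 mm by 85 mm) begins 54 mm behind the grasp point. The pads swing forward as they close: fully open they stand 13 mm farther back than shut.
Start: joints at [-1.41, 0.628, 0.038, 1.517, -0.027, 0.996, -0.02], TCP at [146.134, 633.374, 231.313] pointing down, gripper open.
Joint ranges: [-3.06, 3.06], [-0.37, 2.12], [-1.25, 1.32], [0.18, 2.47], [-1.1, 4.24], [0.23, 1.98], [-2.94, 2.94]. Speed limits (rad/s): [2.57, 2.57, 3.14, 3.14, 3.14, 3.14, 3.14].

### API

Orientations are given as [roll, pitch, yaw] about the fixed x, y, z axes, in that order (R = Rz(yaw) Ry(pitch) Rx(roll)).
In Python, from cell import ctrl gives the robot as it stands.
- The arm moves only by the tool carry_out, never from a script. Its argument "deltas" is one flat list of numbers, 7 for each row, row after row: the turn, a rotation vector about the tool's x, y, z in degrees, then the shift along the tool's x, y, z in m, then the closure, from -1 (fully open) to 1 (shut). In form: [wx, wy, wz, dx, dy, dz, claw, wx, wy, wz, dx, dy, dz, claw, ...]. A call has 1 to 12 rows; each row shifts and turns the commanded pose from where the row before left it, along the tool's axes as they then stand; what a row does not reach is not made up. A row lasts 1/8 s, in which the tool goes at most 62.5 mm and 10.7 degrees, less where a joint would pass 70% of its speed; a pose out of reach is approached as far as the arm can. A call with a gripper value outside its range is refused whole. The fingers move at their own pace and stop on an object; the grip force is fixed at half the most. Time passes only in rows, so rows that do not move let the fingers close. It gives the time, the measured TCP pose, the force, the opening and the grip force at its end, in the units of the state.
- ctrl.read_state(): the state, without advancing time (a new reading comes with each control period).
- ctrl.get_image(name): name is "scene" or "top" or "wrist"; returns the picture (420x560x3 uint8, red, green, blue); there is no depth.
- ctrl.calibration(name): a dict with "mtx" (3x3 intrinsics, pixels), "R" (3x3) and "t" (3): a world point X has camera coordinates R X + t. Camera axes: x right, y down, z forward; pixel columns grow to the right and rows downward; lengths in mm; the calibration is good to about 2 mm. A picture is of the moment at which its call begins: read the wrist's pose just before it. calibration takes no time and is no camera call; for the wrist camera it gives the pose at the moment of the call.
- ctrl.finish_job(): hands the job in; it is judged then, once.
The state is a dict: "clock": time; "qpos": joint angles; "qd": joint speeds; "tau": joint torques, N m; "eef_pos": TCP position; "tool_rot": TCP orientation; "force": force on the tool from outside, world axes, zero at the start; "torque": the same for the moment, N m; "width": finger opening in mm; "gripper_force": force on a finger pad.
Only numpy, scipy, OpenCV 4.12 (cv2) and the standard library are available. Lean on these libraries where they do the work, as an engineer would, in place of code of your own. Each camera call takes 0.05 s, during which the arm holds its last target. There are 200 camera calls.

### The job

Tidy the laundry counter: put both wooden clothes-pegs side by side in the brown wooden tray, the yellow scrubbing brush in the grey tray, and the lint filter in the dark green tray, each lying flat on the tray's floor, same side up as it lies now. The lint filter is tucked under the low shelf: slide it straight out towards its blue grip until it is clear, and only then lift it, without levering it against the shelf. Leave the detergent bottle and the tin on the shelf undisturbed.

Things in the scene. Friction and masses are not known exactly. Their poses are not given: they have to be found in the camera images.
- peg_a: pale wooden spring clothes-peg with a steel spring, rigid, lying flat on its side: 72 mm long (own x), 18 mm wide (own y), 12 mm high, about 20 g. Origin: centre of its underside. Pick it across its width. It and the other peg are alike and interchangeable.
- peg_b: pale wooden spring clothes-peg with a steel spring, rigid, lying flat on its side: 72 mm long (own x), 18 mm wide (own y), 12 mm high, about 20 g. Origin: centre of its underside. Pick it across its width. It and the other peg are alike and interchangeable.
- brush: scrubbing brush lying bristles down: yellow plastic back with white bristle block below; 96 mm long (own x), 42 mm wide (own y), 34 mm high (bristles the lower 18 mm, then the back, 12 mm at its sides, with a narrow 22 mm wide hump on top), about 110 g. Bristles are rigid. Origin: centre of its underside. Pick it across its width.
- filter: lint filter: flat white frame, dark mesh, 130 mm (own x) by 70 (own y), 10 thick, flat on the counter, 90 g. Origin: centre of underside. Blue grip block on it: 36 mm in x, 24 in y, 10 to 32 mm above the underside, centred at own x = -43. All beyond about own x = -10 lies under the shelf: it must slide 75 (up to 81) mm along own -x to be clear. Fits its tray lengthwise, either way round.
- peg_tray: brown wooden open tray, outside 104 mm (own x) by 168 mm (own y, the long side), 16 mm high, walls and floor 4 mm thick (inside 96 by 160 mm, 12 mm deep). Fixed to the counter. Origin: centre of its underside, at counter level.
- brush_tray: grey plastic open tray, outside 104 mm (own x) by 168 mm (own y, the long side), 16 mm high, walls and floor 4 mm thick (inside 96 by 160 mm, 12 mm deep). Fixed to the counter. Origin: centre of its underside, at counter level.
- filter_tray: dark green open tray, outside 104 mm (own x) by 168 mm (own y, the long side), 16 mm high, walls and floor 4 mm thick (inside 96 by 160 mm, 12 mm deep). Fixed to the counter. Origin: centre of its underside, at counter level.
- riser: low light-teal shelf, fixed: board 160 mm deep (own x), 270 wide (own y), 18 thick, underside 15 mm and top 33 mm above the counter, on an 18 mm wide strip under each side edge, open at front and back. Its front edge (the lip, towards the robot) is at own x = -80 mm. Origin: centre, at counter level.
- detergent: white detergent bottle with a blue cap, loose, standing upright on the back of the shelf: 60 mm diameter, 140 mm high. Origin: centre of its underside. Bystander.
- tin: small tin with a pale lid and an orange band, loose, standing upright on the back of the shelf: 56 mm diameter, 90 mm high. Origin: centre of its underside. Bystander.
Mind the look-alikes: they are no part of the job. What is shaped like the filter_tray but purple is not meant. Of the things that look like the brush, the smaller one is meant.

How it is judged:
By the outcome, as a careful person would: the job done as asked, in the order asked, and still so for the second after the job is handed in, with the robot touching nothing.
It also fails if it takes over 106 s, if anything falls off the work surface, if the arm or the gripper's body presses on something with over 40 N, if the wrist force passes 120 N, or if a joint passes its speed limit or range.

## Working session

There is one attempt and no reset: what is moved stays moved. The work goes in short steps, Python scripts to look and compute and a tool call to move; the robot and the scene stay as the last step left them, time stands still between calls to the robot, and variables do not carry over. Pictures are saved under pics/ and viewed, at most 14 in all, crops included, and the job is handed in when it is done.

Besides the shell and the picture viewer there is one more tool, called after "Request:" as name(argument=value, ...), one argument or row to a line, values as JSON. carry_out: Moves the arm, as the interface text tells. Its arguments: {"type":"object","properties":{"deltas":{"type":"array"}},"required":["deltas"]}

```bash
ls; mkdir -p pics; python3 - <<'E'
from cell import ctrl
import cv2
s=ctrl.read_state()
print({k:s[k] for k in('clock','eef_pos','tool_rot','width')},ctrl.grip_depth)
for n in('top','scene'):
    im=ctrl.get_image(n); cv2.imwrite(f'pics/{n}0.png',im[:,:,::-1]); c=ctrl.calibration(n); print(n,c)
E
```

```text
pics
{'clock': 0.0, 'eef_pos': array([145.95535753, 632.72960846, 230.37501763]), 'tool_rot': array([-3.13963420e+00, -1.21746701e-05,  2.91483584e+00]), 'width': 85.10468676484393} 18.700000000000003
top {'mtx': array([[505.55846969,   0.        , 281.10602951],
       [  0.        , 505.55846969, 209.49535303],
       [  0.        ,   0.        ,   1.        ]]), 'R': array([[-0.01924588, -0.99962183, -0.0196416 ],
       [-0.99482619,  0.02110617, -0.09937496],
       [ 0.09975194,  0.01762742, -0.99485618]]), 't': array([ -56.59224605,  591.90431455, 1491.56334385])}
scene {'mtx': array([[404.5981526 ,   0.        , 288.33087758],
       [  0.        , 404.5981526 , 213.22568425],
       [  0.        ,   0.        ,   1.        ]]), 'R': array([[-0.70673024,  0.70720615, -0.01979466],
       [ 0.50401611,  0.48364794, -0.71557839],
       [-0.49648779, -0.51569771, -0.69825192]]), 't': array([ 497.41863771, -196.02558522, 1328.75640569])}
```

View pics/top0.png

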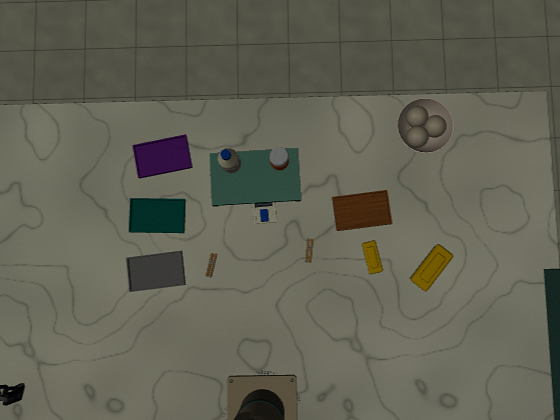

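View pics/scene0.png

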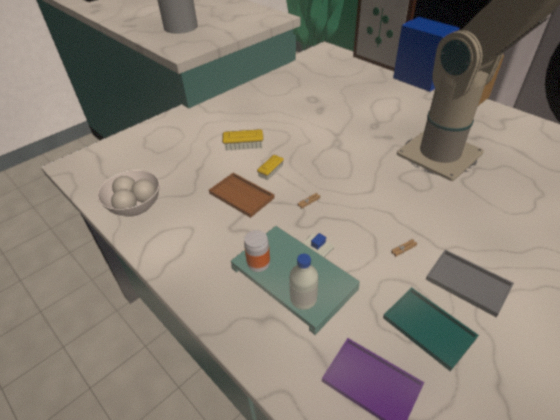

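The top view shows the grip at about (264,215), pegs at (211,265) and (309,250), and the small brush at (372,257). The trays are green (157,215), grey (156,271) and brown (362,210), with the purple look-alike at (162,156). The scene view agrees with this and nothing is blocked. Next I'll measure with colour masks.

```bash
cat > h.py <<'E'
import cv2, numpy as np
from scipy.spatial.transform import Rotation as Ro
def ray(c,px,z):
    px=np.atleast_2d(np.float64(px)); C=-c['R'].T@c['t']
    d=np.c_[px,np.ones(len(px))]@np.linalg.inv(c['mtx']).T@c['R']
    return C+d*((z-C[2])/d[:,2])[:,None]
def proj(c,X):
    p=(np.atleast_2d(X)@c['R'].T+c['t'])@c['mtx'].T; return p[:,:2]/p[:,2:]
def rect(c,mask,z):
    """min-area rectangle of the mask's largest blob, on plane z: centre, long, short, yaw of the long side in deg"""
    cs,_=cv2.findContours(mask.astype(np.uint8),cv2.RETR_EXTERNAL,cv2.CHAIN_APPROX_NONE)
    k=max(cs,key=cv2.contourArea)[:,0]
    P=ray(c,k,z)[:,:2].astype(np.float32)
    (x,y),(a,b),t=cv2.minAreaRect(P)
    if a<b: a,b,t=b,a,t+90
    return np.round([x,y,a,b,(t+90)%180-90],1), k.mean(0).round(0)
E
python3 - <<'E'
from h import *
from cell import ctrl
c=ctrl.calibration('top'); im=cv2.imread('pics/top0.png'); hsv=cv2.cvtColor(im,cv2.COLOR_BGR2HSV)
px=dict(grip=(264,215),pegL=(211,265),pegR=(309,250),brush=(372,257),big=(432,267),green=(157,215),grey=(156,271),brown=(362,210),riser=(255,185))
for n,(u,v) in px.items(): print(n,hsv[v,u],im[v,u])
print('counter',hsv[300,250])
zz=dict(grip=32,pegL=12,pegR=12,brush=34,big=34,green=16,grey=16,brown=16,riser=33)
for n,(u,v) in px.items():
    lab=cv2.cvtColor(im,cv2.COLOR_BGR2LAB).astype(int)
    m=(np.abs(lab-lab[v-1:v+2,u-1:u+2].reshape(-1,3).mean(0)).max(2)<22)
    w=np.zeros(m.shape,bool); r=60 if n=='riser' else 40 if zz[n]==16 else 25
    w[v-r:v+r,u-r:u+r]=1; print(n,*rect(c,m&w,zz[n]))
E
```

```text
grip [109 243  84] [84 33  4]
pegL [21 72 96] [69 88 96]
pegR [20 74 83] [59 75 83]
brush [ 23 255 118] [  0  92 118]
big [ 24 255 116] [  0  91 116]
green [ 85 239  47] [40 47  3]
grey [30 13 58] [55 58 58]
brown [ 14 201  71] [15 41 71]
riser [77 95 75] [63 75 47]
counter [ 27  41 112]
grip [576.4 -15.5  33.2  21.   -0.9] [264. 215.]
pegL [429.6 146.1  73.3  20.3 -13.5] [211. 264.]
pegR [ 496.7 -166.8  137.8   49.3  -32.2] [314. 244.]
brush [ 443.5 -334.1   90.4   39.4   12.7] [372. 257.]
big [ 409.3 -506.5  133.7   55.9  -39.1] [431. 268.]
green [582.9 310.6 169.7 104.   88. ] [151. 213.]
grey [414.5 313.4 171.2 102.9 -83.9] [155. 271.]
brown [ 584.6 -311.5  168.   104.7  -83.9] [362. 210.]
riser [693.1   7.5 274.3 177.1  89.8] [252. 175.]
```

Request:
carry_out(
  deltas=[0,0,0,-0.0322,-0.0342,0,-1,0,0,0,-0.0322,-0.0342,0,-1,0,0,0,-0.0322,-0.0342,0,-1,0,0,0,-0.0322,-0.0342,0,-1,0,0,0,-0.0322,-0.0342,0,-1,0,0,0,-0.0322,-0.0342,0,-1,0,0,0,-0.0322,-0.0342,0,-1,0,0,0,-0.0322,-0.0342,0,-1,0,0,0,-0.0322,-0.0342,0,-1,0,0,0,-0.0322,-0.0342,0,-1,0,0,0,-0.0322,-0.0342,0,-1,0,0,0,-0.0322,-0.0342,0,-1],
)

```text
clock: 1.6
eef_pos: [430.8, 145.2, 231.2]
tool_rot: [-3.142, -0.0, 2.915]
force: [0.9, 0.3, -0.3]
width: 85.2
gripper_force: 0.0
```

```bash
python3 - <<'E'
from h import *
from cell import ctrl
s=ctrl.read_state(); print(s['eef_pos'],s['tool_rot'],s['qpos'],s['force'])
c=ctrl.calibration('wrist'); im=ctrl.get_image('wrist'); cv2.imwrite('pics/w1.png',im[:,:,::-1]); print(c, -c['R'].T@c['t'])
print(proj(c,[429.6,146,12]))
E
```

```text
[430.80867794 145.20367332 231.18867035] [-3.14156832e+00 -2.28876885e-04  2.91491024e+00] [-0.45961711  0.35460005  0.09713926  2.04057346 -0.04964771  0.74877313
  1.01201597] [ 0.9253207   0.29003739 -0.34443501]
{'mtx': array([[343.4755423 ,   0.        , 279.27505353],
       [  0.        , 343.4755423 , 208.7680434 ],
       [  0.        ,   0.        ,   1.        ]]), 'R': array([[ 2.23828145e-01,  9.74628562e-01, -3.56583724e-04],
       [ 9.30844838e-01, -2.13664545e-01,  2.96437768e-01],
       [ 2.88840526e-01, -6.66830397e-02, -9.55052105e-01]]), 't': array([-238.68326546, -407.69416919,  264.75652056])} [356.45163268 163.17250824 373.62711103]
[[279.05531343 175.65707875]]
```

View pics/w1.png

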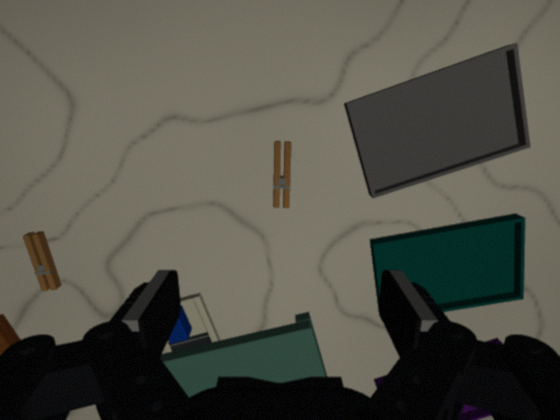

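The wrist view shows the left peg at about (282,175), lined up with the fingers. The other peg is at (42,262), and the grey and green trays are on the right.

```bash
cat >> h.py <<'E'
def seg(im,box,kind):
    hsv=cv2.cvtColor(im,cv2.COLOR_BGR2HSV).astype(int); h,s,v=hsv[...,0],hsv[...,1],hsv[...,2]
    m={'peg':(s>95)&(h<25)&(v>50),'yellow':(s>200)&(h>18)&(h<30),'blue':(h>100)&(h<130)&(s>180),'brown':(s>150)&(h<18)}[kind]
    w=np.zeros(m.shape,bool); a,b,c,d=box; w[b:d,a:c]=1
    return cv2.morphologyEx((m&w).astype(np.uint8),cv2.MORPH_CLOSE,np.ones((9,9)))
E
python3 - <<'E'
from h import *
from cell import ctrl
c=ctrl.calibration('wrist'); im=cv2.imread('pics/w1.png')
hsv=cv2.cvtColor(im,cv2.COLOR_BGR2HSV);print(hsv[160,278],hsv[160,260])
print(rect(c,seg(im,(250,120,310,230),'peg'),12)); print(rect(c,seg(im,(10,210,80,310),'peg'),10))
print(rect(c,seg(im,(160,290,200,350),'blue'),32))
E
```

```text
[ 17 158  89] [ 25  38 120]
(array([434. , 141.2,  71. ,  17.4, -14.7]), array([282., 174.]))
(array([ 469.7, -154.9,   73.7,   25.1,   -7.6]), array([ 42., 260.]))
(array([570.7, -17.4,  54.9,  29.4,  -5.9]), array([174., 320.]))
```

Request:
carry_out(
  deltas=[0,0,1.7,-0.004,-0.0034,0.043,-1,0,0,0,0,0,0.043,-1,0,0,0,0,0,0.043,-1,0,0,0,0,0,0,-1],
)

```text
clock: 2.15
eef_pos: [431.0, 141.6, 100.0]
tool_rot: [-3.137, -0.006, 2.885]
force: [-0.3, -0.1, 0.6]
width: 85.4
gripper_force: 0.0
```

```bash
python3 - <<'E'
from h import *
from cell import ctrl
s=ctrl.read_state(); print(s['eef_pos'],s['tool_rot'])
c=ctrl.calibration('wrist'); im=ctrl.get_image('wrist')[:,:,::-1].copy(); cv2.imwrite('pics/w2.png',im)
p=proj(c,[433,143,10])[0].astype(int); print(p)
m=seg(im,(max(p[0]-60,0),max(p[1]-90,0),p[0]+60,p[1]+90),'peg'); print(rect(c,m,12))
E
```

```text
[431.02565899 141.616757   100.03332369] [-3.13748969 -0.00586483  2.88501232]
[281 217]
(array([429.3, 148.6,  71.7,  17.4, -13.6]), array([288., 210.]))
```

View pics/w2.png

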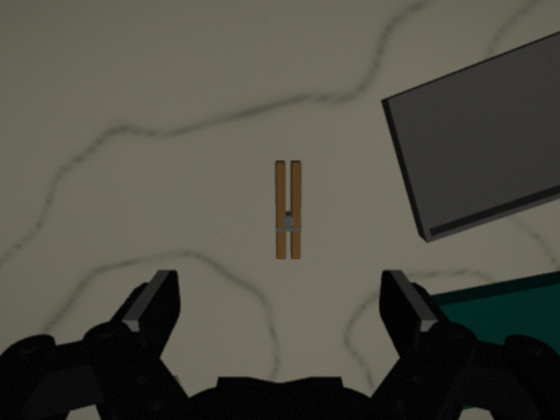

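The peg is now at about (288,210), midway between the fingers but slightly right of the image centre line. The two wrist fixes differ by 7 mm, so I'll check whether the calibration or the arm drifted.

```bash
python3 - <<'E'
from h import *
from cell import ctrl
for i in range(3):
    s=ctrl.read_state(); c=ctrl.calibration('wrist'); im=ctrl.get_image('wrist')[:,:,::-1].copy()
    m=seg(im,(221,127,341,300),'peg'); print(s['clock'],s['eef_pos'],s['tool_rot'],(-c['R'].T@c['t']).round(1),rect(c,m,12))
E
```

```text
2.2 [432.54836755 142.09596818 101.7075764 ] [-3.13969457e+00 -2.66822880e-03  2.88497374e+00] [359.1 162.4 244.3] (array([429.3, 148.7,  71.7,  17.3, -14.4]), array([286., 206.]))
2.25 [433.67683078 142.51094328 102.84036142] [-3.14153011e+00 -2.93293133e-05  2.88510389e+00] [359.8 162.7 245.3] (array([429.4, 148.8,  71.9,  17.4, -14.3]), array([285., 204.]))
2.3 [434.31079085 142.75102718 103.50357284] [3.14047349e+00 1.53898503e-03 2.88512158e+00] [360.2 162.8 245.8] (array([429.6, 148.6,  71.9,  17.4, -14.5]), array([284., 203.]))
```

Request:
carry_out(
  deltas=[0,0,0,0.0061,0.0045,0.03,-1,0,0,0,0,0,0.04,-1,0,0,0,0,0,0.02,-1,0,0,0,0,0,0,-1,0,0,0,0,0,0,-1,0,0,0,0,0,0,-1],
)

```text
clock: 3.1
eef_pos: [428.3, 149.5, 22.1]
tool_rot: [3.141, -0.007, 2.885]
force: [0.5, 0.7, 0.2]
width: 85.3
gripper_force: 0.0
```

Request:
carry_out(
  deltas=[0,0,0,0,0,0,-1,0,0,0,0,0,0,-1],
)

```text
clock: 3.35
eef_pos: [427.6, 149.1, 21.3]
tool_rot: [-3.141, -0.009, 2.884]
force: [-0.4, 0.3, -0.6]
width: 85.5
gripper_force: 0.0
```

Request:
carry_out(
  deltas=[0,0,0,-0.002,0,0.01,-1,0,0,0,0,0,0.008,-1,0,0,0,0,0,0,-1,0,0,0,0,0,0,-1],
)

```text
clock: 3.85
eef_pos: [429.2, 148.6, 3.1]
tool_rot: [-3.14, -0.009, 2.885]
force: [-0.3, -0.4, -0.9]
width: 85.3
gripper_force: 0.0
```

Request:
carry_out(
  deltas=[0,0,0,0,0,0,1,0,0,0,0,0,0,1,0,0,0,0,0,0,1,0,0,0,0,0,0,1,0,0,0,0,0,0,1,0,0,0,0,0,0,1,0,0,0,0,0,0,1,0,0,0,0,0,0,1],
)

```text
clock: 4.85
eef_pos: [429.2, 148.6, 3.3]
tool_rot: [-3.14, -0.009, 2.884]
force: [-0.5, -0.8, 5.4]
width: 16.1
gripper_force: 59.1
```

Request:
carry_out(
  deltas=[0,0,0,0,0,-0.03,1,0,0,0,0,0,-0.045,1,0,0,0,0,0,-0.045,1,0,0,-10.4,0,0,0,1,0,0,-10.4,0,0,0,1,0,0,0,0,0,0,1],
)

```text
clock: 5.6
eef_pos: [430.1, 148.7, 123.1]
tool_rot: [3.139, -0.009, -3.037]
force: [0.4, -0.1, -0.1]
width: 15.9
gripper_force: 58.7
```

Request:
carry_out(
  deltas=[0,0,0,-0.0106,-0.0452,0,1,0,0,0,-0.0106,-0.0452,0,1,0,0,0,-0.0106,-0.0452,0,1,0,0,0,-0.0106,-0.0452,0,1,0,0,0,-0.0106,-0.0452,0,1,0,0,0,-0.0106,-0.0452,0,1,0,0,0,-0.0106,-0.0452,0,1,0,0,0,-0.0106,-0.0452,0,1,0,0,0,-0.0106,-0.0452,0,1,0,0,0,-0.0106,-0.0452,0,1,0,0,0,0,0,0,1,0,0,0,0,0,0,1],
)

```text
clock: 7.1
eef_pos: [582.8, -288.8, 120.3]
tool_rot: [3.138, -0.01, -3.038]
force: [0.2, 0.2, 0.3]
width: 16.2
gripper_force: 58.8
```

```bash
cat > look.py <<'E'
from h import *
from cell import ctrl
import sys
def shot(name):
    s=ctrl.read_state(); c=ctrl.calibration('wrist'); im=ctrl.get_image('wrist')[:,:,::-1].copy(); cv2.imwrite(f'pics/{name}.png',im)
    print('t',s['clock'].__round__(2),'tcp',s['eef_pos'].round(1),'rpy',np.degrees(s['tool_rot']).round(1),'w',round(s['width'],1)); return s,c,im
E
python3 - <<'E'
from look import *
s,c,im=shot('w3'); print(ctrl.read_state()['qpos'].round(2))
print(rect(c,seg(im,(0,0,560,420),'brown'),16), proj(c,[584.6,-311.5,16]))
print(rect(c,seg(im,(0,0,560,420),'yellow'),30))
E
```

```text
t 7.1 tcp [ 582.8 -288.8  120.3] rpy [ 179.8   -0.6 -174. ] w 16.2
[ 0.17  0.8   0.44  1.61 -0.42  0.83  2.45]
(array([ 623.1, -307.1,  179.5,  166.5,    6.2]), array([260., 244.])) [[247.20705252 208.95218663]]
(array([ 470.1, -329.1,   43.1,   40. ,   12.1]), array([231.,  34.]))
```

View pics/w3.png

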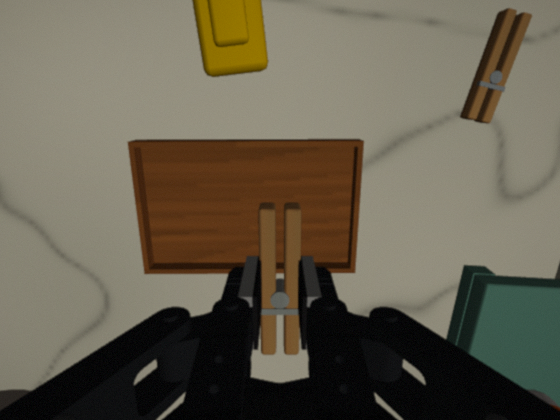

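The wrist view shows the brown tray with its top rim corners at (129,141), (363,140), (355,273) and (145,273). The peg is held straight, and the other peg and the brush are at the top.

```bash
python3 - <<'E'
from look import *
c=ctrl.calibration('wrist')
P=ray(c,[[129,141],[363,140],[355,273],[145,273]],16); print(P.round(1),P.mean(0).round(1))
d=P[1]-P[0]; print(np.degrees(np.arctan2(d[1],d[0])), [np.linalg.norm(P[i]-P[i-1]).round(0) for i in range(4)])
E
```

```text
[[ 543.6 -398.    16. ]
 [ 525.3 -232.9   16. ]
 [ 629.1 -220.9   16. ]
 [ 646.6 -387.3   16. ]] [ 586.1 -309.8   16. ]
96.3130839508619 [np.float64(104.0), np.float64(166.0), np.float64(105.0), np.float64(167.0)]
```

Request:
carry_out(
  deltas=[0,0,0,0,0,0.05,1,0,0,0,0,0,0.045,1,0,0,0,0,0,0.01,1,0,0,0,0,0,0,1,0,0,0,0,0,0,1],
)

```text
clock: 7.78
eef_pos: [583.9, -290.2, 18.2]
tool_rot: [-3.141, -0.006, -3.035]
force: [0.1, 0.1, 0.4]
width: 16.4
gripper_force: 58.8
```

Request:
carry_out(
  deltas=[0,0,0,0,0,0.006,1,0,0,0,0,0,0.0035,1,0,0,0,0,0,0,1,0,0,0,0,0,0,1],
)

```text
clock: 8.28
eef_pos: [582.9, -289.7, 7.4]
tool_rot: [3.14, -0.008, -3.036]
force: [-0.3, 1.1, 5.9]
width: 16.0
gripper_force: 59.5
```

Contact on the floor is light (about 6 N), so I'll release.

Request:
carry_out(
  deltas=[0,0,0,0,0,0,0.2,0,0,0,0,0,0,0.2,0,0,0,0,0,0,0.2,0,0,0,0,0,0,0.2,0,0,0,0,0,-0.04,0.2,0,0,0,0,0,-0.05,0.2,0,0,0,0,0,-0.05,0.2,0,0,0,0,0,0,0.2],
)

```text
clock: 9.28
eef_pos: [586.2, -291.7, 151.3]
tool_rot: [-3.138, -0.002, -3.036]
force: [0.7, -0.1, 0.2]
width: 34.2
gripper_force: 0.0
```

```bash
python3 - <<'E'
from look import *
s,c,im=shot('w4')
for b in [(440,0,560,160)]: print(rect(c,seg(im,b,'peg'),12))
m=seg(cv2.imread('pics/w3.png'),(440,0,560,140),'peg')
E
```

```text
t 9.28 tcp [ 586.2 -291.7  151.3] rpy [-1.798e+02 -1.000e-01 -1.739e+02] w 34.2
(array([ 467.8, -151.5,   71.2,   21.3,   -7. ]), array([480.,  65.]))
```

View pics/w4.png

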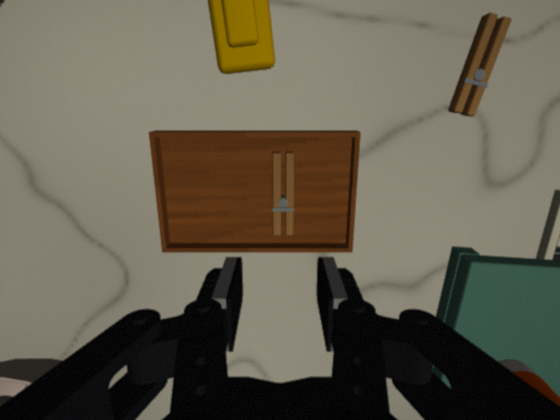

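Peg A lies flat in the tray at (283,195), and peg B is at (480,65). Going to peg B.

Request:
carry_out(
  deltas=[0,0,6.5,0,0,0,-1,0,0,6.5,0,0,0,-1,0,0,0,0.0336,0.0312,0,-1,0,0,0,0.0336,0.0312,0,-1,0,0,0,0.0336,0.0312,0.025,-1,0,0,0,0.0336,0.0312,0.025,-1,0,0,0,0,0,0,-1,0,0,0,0,0,0,-1,0,0,0,0,0,0,-1],
)

```text
clock: 10.45
eef_pos: [465.9, -150.9, 98.0]
tool_rot: [-3.14, -0.008, 3.02]
force: [-0.0, -0.9, 0.2]
width: 85.9
gripper_force: 0.0
```

```bash
python3 - <<'E'
from look import *
s,c,im=shot('w5'); p=proj(c,[468,-151.5,12])[0].astype(int); print(p)
print(rect(c,seg(im,(p[0]-60,max(p[1]-90,0),p[0]+60,p[1]+90),'peg'),12))
E
```

```text
t 10.45 tcp [ 465.9 -150.9   98. ] rpy [-179.9   -0.4  173. ] w 85.9
[277 220]
(array([ 466.5, -148.6,   71.6,   17.5,   -6.9]), array([282., 215.]))
```

Request:
carry_out(
  deltas=[0,0,0,0,0.0024,0.04,-1,0,0,0,0,0,0.04,-1,0,0,0,0,0,0,-1,0,0,0,0,0,0,-1,0,0,0,0,0,0,-1],
)

```text
clock: 11.12
eef_pos: [465.6, -147.7, 19.3]
tool_rot: [-3.141, -0.006, 3.021]
force: [0.2, 0.9, -0.0]
width: 85.3
gripper_force: 0.0
```

Request:
carry_out(
  deltas=[0,0,0,-0.001,-0.0006,0.009,-1,0,0,0,0,0,0.007,-1,0,0,0,0,0,0,-1,0,0,0,0,0,0,-1,0,0,0,0,0,0,1,0,0,0,0,0,0,1,0,0,0,0,0,0,1,0,0,0,0,0,0,1,0,0,0,0,0,0,1,0,0,0,0,0,0,1,0,0,0,0,0,0,1,0,0,0,0,0,0,1],
)

```text
clock: 12.62
eef_pos: [465.3, -147.9, 2.1]
tool_rot: [-3.141, -0.009, 3.021]
force: [-0.8, 0.2, 6.2]
width: 16.2
gripper_force: 59.3
```

Request:
carry_out(
  deltas=[0,0,0,0,0,-0.03,1,0,0,0,0,0,-0.045,1,0,0,-6.6,0,0,-0.03,1,0,0,-6.6,0,0,0,1,0,0,0,-0.0204,-0.0397,0,1,0,0,0,-0.0204,-0.0397,0,1,0,0,0,-0.0204,-0.0397,0,1,0,0,0,-0.0204,-0.0397,0,1,0,0,0,-0.0204,-0.0397,0,1,0,0,0,0,0,0,1,0,0,0,0,0,0,1,0,0,0,0,0,0,1],
)

```text
clock: 14.12
eef_pos: [588.9, -332.4, 105.3]
tool_rot: [3.138, -0.01, -3.031]
force: [-0.3, -0.4, 1.0]
width: 16.0
gripper_force: 58.8
```

Request:
carry_out(
  deltas=[0,0,0,0,-0.002,0.045,1,0,0,0,0,0,0.045,1,0,0,0,0,0,0,1,0,0,0,0,0,0,1,0,0,0,0,0,0,1],
)

```text
clock: 14.75
eef_pos: [590.1, -336.9, 18.1]
tool_rot: [-3.141, -0.006, -3.032]
force: [-1.7, 0.0, 0.7]
width: 16.3
gripper_force: 58.8
```

Request:
carry_out(
  deltas=[0,0,0,0.002,0.002,0.006,1,0,0,0,0,0,0.004,1,0,0,0,0,0,0,1,0,0,0,0,0,0,1],
)

```text
clock: 15.25
eef_pos: [586.4, -334.0, 6.3]
tool_rot: [3.139, -0.009, -3.032]
force: [-1.2, 1.2, 4.5]
width: 16.2
gripper_force: 59.4
```

Request:
carry_out(
  deltas=[0,0,0,0,0,0,0.2,0,0,0,0,0,0,0.2,0,0,0,0,0,0,0.2,0,0,0,0,0,0,0.2,0,0,0,0,0,-0.04,0.2,0,0,0,0,0,-0.05,0.2,0,0,0,0,0,-0.05,0.2,0,0,0,0.047,0.01,0,-1,0,0,0,0.047,0.01,0,-1,0,0,0,0.047,0.01,0,-1,0,0,10,0,0,0,-1,0,0,10,0,0,0,-1],
)

```text
clock: 16.75
eef_pos: [443.7, -320.1, 147.4]
tool_rot: [-3.141, -0.008, 2.895]
force: [0.2, -0.1, -0.2]
width: 85.1
gripper_force: 0.0
```

Request:
carry_out(
  deltas=[0,0,10,0,0,0,-1,0,0,10,0,0,0,-1,0,0,10,0,0,0,-1,0,0,10,0,0,0,-1,0,0,10,0,0,0,-1,0,0,10,0,0,0,-1,0,0,10,0,0,0,-1,0,0,10,0,0,0,-1,0,0,10,0,0,0,-1,0,0,10,0,0,0,-1,0,0,10,0,0,0,-1,0,0,10,0,0,0,-1],
)

```text
clock: 18.25
eef_pos: [444.4, -319.8, 146.9]
tool_rot: [-3.135, 0.005, 0.802]
force: [0.4, -0.5, -0.4]
width: 85.5
gripper_force: 0.0
```

Request:
carry_out(
  deltas=[0,0,10,0,0,0,-1,0,0,10,0,0,0,-1,0,0,10,0,0,0,-1,0,0,3.6,0,0,0,-1,0,0,0,0,0,0,-1,0,0,0,0,0,0,-1,0,0,0,0,0,0,-1],
)

```text
clock: 19.12
eef_pos: [444.3, -319.9, 147.0]
tool_rot: [-3.139, 0.008, 0.222]
force: [-0.8, 0.4, -0.2]
width: 85.4
gripper_force: 0.0
```

```bash
python3 - <<'E'
from look import *
s,c,im=shot('w6'); print(ctrl.read_state()['qpos'].round(2), proj(c,[443.5,-334,34]))
print(rect(c,seg(im,(0,0,560,420),'yellow'),26))
t=ctrl.get_image('top'); cv2.imwrite('pics/top1.png',t[:,:,::-1])
E
```

```text
t 19.12 tcp [ 444.3 -319.9  147. ] rpy [-179.8    0.5   12.7] w 85.4
[-0.08  0.96  1.22  1.9  -1.03  1.1   0.22] [[298.26460178 207.47423883]]
(array([ 416.6, -523.2,  118.9,   69. ,  -40. ]), array([502., 277.]))
```

View pics/w6.png

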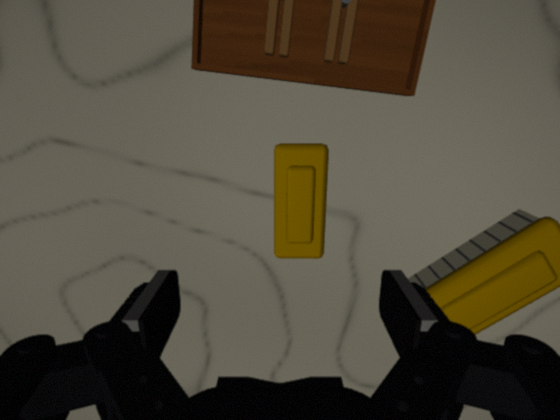

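The small brush is centred at about (301,200), the big look-alike is at lower right, and both pegs lie side by side in the brown tray at the top. Joints 3 and 5 are getting close to their limits, so I'll watch them.

```bash
python3 - <<'E'
from look import *
c=ctrl.calibration('wrist'); im=cv2.imread('pics/w6.png')
for z in(28,30): print(rect(c,seg(im,(255,120,345,280),'yellow'),z))
E
```

```text
(array([ 445.2, -335.2,   93.6,   39.5,   12.5]), array([300., 200.]))
(array([ 445.8, -335. ,   92.9,   39.2,   12.5]), array([300., 200.]))
```

Request:
carry_out(
  deltas=[0,0,0,-0.002,0.0151,0,-1,0,0,0,0,0,0.03,-1,0,0,0,0,0,0.045,-1,0,0,0,0,0,0.045,-1,0,0,0,0,0,0,-1,0,0,0,0,0,0,-1,0,0,0,0,0,0,-1],
)

```text
clock: 20.1
eef_pos: [444.8, -337.1, 28.8]
tool_rot: [3.14, 0.008, 0.22]
force: [0.8, -0.1, 0.1]
width: 85.3
gripper_force: 0.0
```

```bash
python3 -c "
from cell import ctrl
s=ctrl.read_state();print(s['qpos'].round(3),s['tool_rot'])"
```

```text
[ 0.103  0.991  0.838  1.93  -1.089  0.769  0.245] [3.14027944 0.0081603  0.22042252]
```

Request:
carry_out(
  deltas=[0,0,0,0.001,-0.0016,0.012,-1,0,0,0,0,0,0.011,-1,0,0,0,0,0,0,-1,0,0,0,0,0,0,-1],
)

```text
clock: 20.6
eef_pos: [445.2, -334.0, 4.9]
tool_rot: [-3.141, 0.008, 0.221]
force: [-0.9, -0.6, 0.3]
width: 85.2
gripper_force: 0.0
```

Request:
carry_out(
  deltas=[0,0,0,0,0,0,1,0,0,0,0,0,0,1,0,0,0,0,0,0,1,0,0,0,0,0,0,1,0,0,0,0,0,0,1,0,0,0,0,0,0,1],
)

```text
clock: 21.35
eef_pos: [445.1, -333.7, 4.5]
tool_rot: [-3.14, 0.008, 0.221]
force: [0.2, 0.4, 5.0]
width: 41.1
gripper_force: 61.2
```

Request:
carry_out(
  deltas=[0,0,0,0,0,-0.03,1,0,0,0,0,0,-0.045,1,0,0,0,0,0,-0.045,1,0,0,-10.4,0,0,0,1,0,0,-10.4,0,0,0,1,0,0,-10.4,0,0,0,1,0,0,-10.4,0,0,0,1,0,0,-10.4,0,0,0,1,0,0,-10.4,0,0,0,1,0,0,-10.4,0,0,0,1,0,0,-10.4,0,0,0,1,0,0,0,0,0,0,1],
)

```text
clock: 22.85
eef_pos: [445.6, -333.1, 123.7]
tool_rot: [-3.133, -0.003, 1.671]
force: [-0.4, -1.6, -1.6]
width: 40.9
gripper_force: 61.2
```

```bash
python3 - <<'E'
from look import *
s=ctrl.read_state(); print(s['eef_pos'],np.degrees(s['tool_rot']),s['width'],s['qpos'].round(2))
c=dict(mtx=ctrl.calibration('wrist')['mtx'],R=np.array([[.223828145,.974628562,-3.56583724e-4],[.930844838,-.213664545,.296437768],[.288840526,-.0666830397,-.955052105]]),t=np.array([-238.68326546,-407.69416919,264.75652056]))
P=ray(c,[[346,103],[516,44],[529,147],[373,197]],16); d=P[1]-P[0]
print(P.round(0),P.mean(0),np.degrees(np.arctan2(d[1],d[0])))
E
```

```text
[ 445.64313005 -333.06679554  123.6867616 ] [-1.79491617e+02 -1.55427833e-01  9.57472000e+01] 40.906584805694244 [ 0.25  0.71  0.54  1.88 -0.53  0.7   1.2 ]
[[372. 228.  16.]
 [355. 394.  16.]
 [457. 404.  16.]
 [474. 240.  16.]] [414.72134637 316.35398389  16.        ] 95.75011463101865
```

Request:
carry_out(
  deltas=[0,0,0,0.0544,0.015,0,1,0,0,0,0.0544,0.015,0,1,0,0,0,0.0544,0.015,0,1,0,0,0,0.0544,0.015,0,1,0,0,0,0.0544,0.015,0,1,0,0,0,0.0544,0.015,0,1,0,0,0,0.0533,-0.0086,0,1,0,0,0,0.0533,-0.0086,0,1,0,0,0,0.0533,-0.0086,0,1,0,0,0,0.0533,-0.0086,0,1,0,0,0,0.0533,-0.0086,0,1,0,0,0,0.0533,-0.0086,0,1],
)

```text
clock: 24.35
eef_pos: [417.3, 315.1, 124.5]
tool_rot: [-3.133, -0.001, 1.669]
force: [1.8, 0.4, -0.8]
width: 41.2
gripper_force: 61.1
```

Request:
carry_out(
  deltas=[0,0,0,0,0,0,1,0,0,0,0,0,0,1,0,0,0,0,0,0,1],
)

```text
clock: 24.72
eef_pos: [418.6, 311.7, 124.8]
tool_rot: [-3.133, -0.001, 1.669]
force: [0.1, 0.2, -1.0]
width: 41.1
gripper_force: 61.1
```

```bash
python3 - <<'E'
from look import *
s,c,im=shot('w7'); print(ctrl.read_state()['qpos'].round(2))
E
```

```text
t 24.73 tcp [418.6 311.7 124.8] rpy [-1.795e+02 -1.000e-01  9.560e+01] w 41.1
[-1.11  0.7   0.66  1.98 -0.68  0.7   0.08]
```

View pics/w7.png

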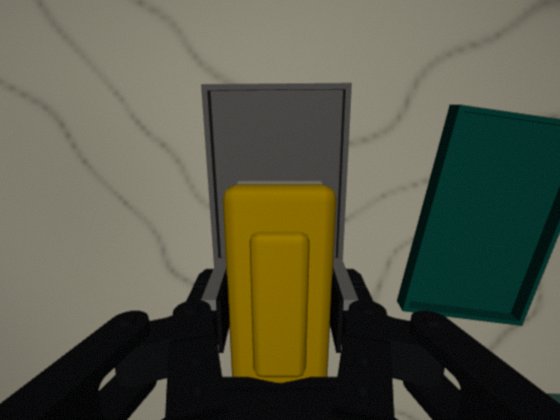

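The brush is held straight. The grey tray's near rim corners are at (203,85) and (351,84), and the green tray is on the right with corners near (449,105), (402,305) and (523,324).

```bash
python3 - <<'E'
from look import *
c=ctrl.calibration('wrist')
P=ray(c,[[203,85],[351,84]],16); d=P[1]-P[0]; print(P,np.linalg.norm(d),np.degrees(np.arctan2(d[1],d[0])))
n=np.array([-d[1],d[0],0])/np.linalg.norm(d); print(P.mean(0)+84*n)
Q=ray(c,[[402,305],[523,324]],16); d=Q[1]-Q[0]; n=np.array([-d[1],d[0],0])/np.linalg.norm(d); print(Q,np.linalg.norm(d),np.degrees(np.arctan2(d[1],d[0])),Q.mean(0)-84*n)
E
```

```text
[[356.17447966 394.04137865  16.        ]
 [457.55224709 404.78460208  16.        ]] 101.94541960908481 6.049181994888762
[398.01126613 482.94526182  16.        ]
[[527.85379664 237.14043035  16.        ]
 [633.32730588 229.74332356  16.        ]] 105.73257936739505 -4.0117199206841025 [574.71386715 149.64769706  16.        ]
```

Request:
carry_out(
  deltas=[0,0,0,0.0041,-0.0027,0.04,1,0,0,0,0,0,0.045,1,0,0,0,0,0,0.015,1,0,0,0,0,0,0,1,0,0,0,0,0,0,1,0,0,0,0,0,0,1],
)

```text
clock: 25.52
eef_pos: [414.9, 317.8, 26.0]
tool_rot: [-3.135, -0.003, 1.673]
force: [-1.0, -0.4, -1.8]
width: 41.2
gripper_force: 61.1
```

Request:
carry_out(
  deltas=[0,0,0,-0.0015,0,0.009,1,0,0,0,0,0,0.007,1,0,0,0,0,0,0,1,0,0,0,0,0,0,1],
)

```text
clock: 26.02
eef_pos: [413.8, 315.8, 8.5]
tool_rot: [-3.132, -0.002, 1.673]
force: [-0.8, 1.2, 0.2]
width: 41.0
gripper_force: 61.6
```

Request:
carry_out(
  deltas=[0,0,0,0,0,0,-0.22,0,0,0,0,0,0,-0.22,0,0,0,0,0,0,-0.22,0,0,0,0,0,0,-0.22,0,0,0,0,0,-0.04,-0.22,0,0,0,0,0,-0.05,-0.22,0,0,0,0,0,-0.05,-0.22,0,0,-10.5,0,0,0,-1,0,0,-10.5,0,0,0,-1,0,0,-10.5,0,0,0,-1,0,0,-10.5,0,0,0,-1,0,0,-10.5,0,0,0,-1],
)

```text
clock: 27.52
eef_pos: [415.2, 315.6, 148.8]
tool_rot: [-3.138, -0.008, 2.596]
force: [0.2, -0.3, -0.0]
width: 85.4
gripper_force: 0.0
```

Request:
carry_out(
  deltas=[0,0,-10.5,0,0,0,-1,0,0,-10.5,0,0,0,-1,0,0,-10.5,0,0,0,-1,0,0,0,-0.0209,-0.0474,0,-1,0,0,0,-0.0209,-0.0474,0,-1,0,0,0,-0.0209,-0.0474,0,-1,0,0,0,-0.0209,-0.0474,0,-1,0,0,0,-0.0209,-0.0474,0,-1,0,0,0,-0.0209,-0.0474,0,-1,0,0,0,-0.0209,-0.0474,0,-1,0,0,0,0,0,0,-1,0,0,0,0,0,0,-1],
)

```text
clock: 29.02
eef_pos: [560.3, -16.1, 146.9]
tool_rot: [3.14, -0.01, 3.139]
force: [-0.6, 0.3, 0.0]
width: 85.4
gripper_force: 0.0
```

Request:
carry_out(
  deltas=[0,0,0,0,0,0,-1,0,0,0,0,0,0,-1],
)

```text
clock: 29.28
eef_pos: [560.6, -15.0, 147.1]
tool_rot: [3.14, -0.009, 3.142]
force: [0.1, -0.1, 0.4]
width: 85.2
gripper_force: 0.0
```

```bash
python3 - <<'E'
from look import *
s,c,im=shot('w8'); print(ctrl.read_state()['qpos'].round(2), proj(c,[576,-16,32]))
print(rect(c,seg(im,(0,0,560,420),'blue'),32))
E
```

```text
t 29.27 tcp [560.6 -15.  147.1] rpy [179.9  -0.5 180. ] w 85.2
[-0.17  0.63  0.24  1.85 -0.21  0.7   1.75] [[276.60564726 224.21967905]]
(array([699.4,  19.6, 472.2, 149.9,  90. ]), array([312., 372.]))
```

View pics/w8.png

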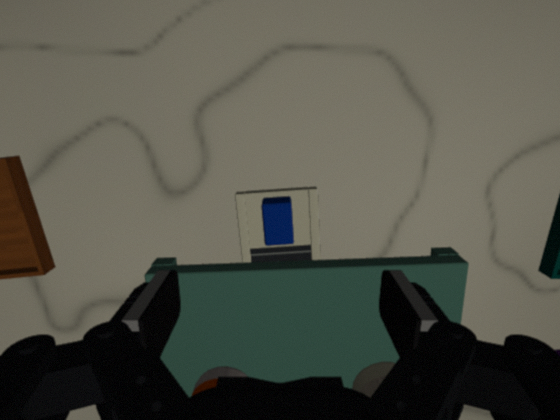

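The wrist view shows the blue grip at about (277,221). The frame's front edge runs from (236,192) to (317,187), and the shelf lip is at row 265.

```bash
python3 - <<'E'
from look import *
c=ctrl.calibration('wrist'); im=cv2.imread('pics/w8.png')
hsv=cv2.cvtColor(im,cv2.COLOR_BGR2HSV); m=((hsv[...,0]>100)&(hsv[...,0]<130)&(hsv[...,1]>180)); w=np.zeros_like(m); w[185:255,250:305]=1; m&=w
top=m&(hsv[...,2]>np.percentile(hsv[...,2][m],20))
print(rect(c,m,32),rect(c,top,32),np.percentile(hsv[...,2][m],[5,20,50,90]))
P=ray(c,[[236,192],[317,187]],10); d=P[1]-P[0]; print(P.round(1),np.linalg.norm(d),np.degrees(np.arctan2(d[1],d[0])),P.mean(0))
L=ray(c,[[147,275],[467,263]],33); print(L)
E
```

```text
(array([573.6, -15.8,  38. ,  22. ,   4.2]), array([277., 221.])) (array([576. , -15.1,  32.7,  20.8,   4.2]), array([278., 224.])) [34.2 79.  82.  85. ]
[[555.2 -50.5  10. ]
 [550.9  17.4  10. ]] 68.01220719636586 93.64785784708141 [553.0284084  -16.54222215  10.        ]
[[ 620.39570603 -123.90050171   33.        ]
 [ 609.43871473  140.07909859   33.        ]]
```

Request:
carry_out(
  deltas=[0,0,-3.8,0,0,0,-1,0,0,0,-0.0144,-0.0012,0,-1,0,0,0,0,0,0.04,-1,0,0,0,0,0,0.04,-1,0,0,0,0,0,0.02,-1,0,0,0,0,0,0,-1,0,0,0,0,0,0,-1,0,0,0,0,0,0,-1],
)

```text
clock: 30.32
eef_pos: [575.4, -16.5, 48.2]
tool_rot: [3.14, -0.007, -3.077]
force: [-0.1, 0.9, -0.5]
width: 85.5
gripper_force: 0.0
```

Request:
carry_out(
  deltas=[0,0,0,0,0.0012,0.015,-1,0,0,0,0,0,0.015,-1,0,0,0,0,0,0.004,-1,0,0,0,0,0,0,-1,0,0,0,0,0,0,-1],
)

```text
clock: 30.95
eef_pos: [574.3, -15.5, 13.1]
tool_rot: [3.14, -0.009, -3.078]
force: [-0.5, 0.5, 1.0]
width: 85.2
gripper_force: 0.0
```

Request:
carry_out(
  deltas=[0,0,0,0,0,0,1,0,0,0,0,0,0,1,0,0,0,0,0,0,1,0,0,0,0,0,0,1,0,0,0,0,0,0,1,0,0,0,0,0,0,1,0,0,0,0,0,0,1],
)

```text
clock: 31.82
eef_pos: [574.4, -15.4, 13.3]
tool_rot: [3.14, -0.008, -3.078]
force: [-0.8, -0.0, 5.7]
width: 22.6
gripper_force: 59.8
```

Request:
carry_out(
  deltas=[0,0,0,0.004,0,0,1,0,0,0,0.008,0,0.0001,1,0,0,0,0.008,0,0.0001,1,0,0,0,0.008,0,0.0001,1],
)

```text
clock: 32.33
eef_pos: [546.5, -17.3, 13.4]
tool_rot: [3.14, -0.007, -3.077]
force: [2.4, 0.2, 5.0]
width: 22.8
gripper_force: 59.8
```

Request:
carry_out(
  deltas=[0,0,0,0.008,0,0.0001,1,0,0,0,0.008,0,0.0001,1,0,0,0,0.008,0,0.0001,1,0,0,0,0.008,0,0.0001,1,0,0,0,0.008,0,0,1,0,0,0,0.008,0,0,1,0,0,0,0.006,0,0,1,0,0,0,0,0,0,1,0,0,0,0,0,0,1],
)

```text
clock: 33.45
eef_pos: [491.2, -20.8, 13.3]
tool_rot: [3.14, -0.01, -3.078]
force: [0.8, -0.4, 8.1]
width: 22.8
gripper_force: 60.2
```

```bash
python3 - <<'E'
from look import *
s,c,im=shot('w9'); print(ctrl.read_state()['qpos'].round(2), proj(c,[[616,-19,33]]))
cv2.imwrite('pics/w9c.png',im[150:420])
E
```

```text
t 33.45 tcp [491.2 -20.8  13.3] rpy [ 179.9   -0.6 -176.3] w 22.8
[-0.08  0.79  0.1   2.1  -0.27  0.28  1.88] [[265.06849455 513.22394206]]
```

View pics/w9.png

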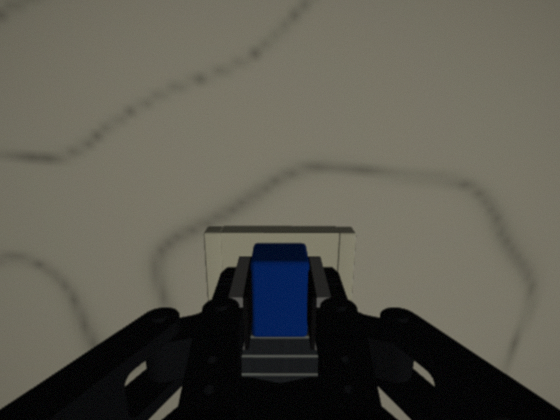

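The filter's front edge is visible at row 230. It slid straight for 83 mm with low forces, so it is clear of the lip (by about 15 mm). Now lifting it straight up and then turning.

Request:
carry_out(
  deltas=[0,0,0,0,0,-0.01,1,0,0,0,0,0,-0.02,1,0,0,0,0,0,-0.03,1,0,0,0,0,0,-0.04,1,0,0,0,0,0,-0.03,1,0,0,0,0,0,0,1],
)

```text
clock: 34.25
eef_pos: [493.3, -20.7, 144.7]
tool_rot: [3.14, -0.007, -3.077]
force: [-0.3, 0.1, -1.6]
width: 22.9
gripper_force: 59.2
```

Request:
carry_out(
  deltas=[0,0,9.7,0,0,0,1,0,0,9.7,0,0,0,1,0,0,9.7,0,0,0,1,0,0,9.7,0,0,0,1,0,0,9.7,0,0,0,1,0,0,9.7,0,0,0,1,0,0,9.7,0,0,0,1,0,0,9.7,0,0,0,1,0,0,9.7,0,0,0,1,0,0,9.7,0,0,0,1,0,0,0,0,0,0,1],
)

```text
clock: 35.62
eef_pos: [491.7, -20.6, 141.7]
tool_rot: [-3.129, 0.001, 1.514]
force: [0.3, -0.0, -0.8]
width: 23.2
gripper_force: 59.1
```

Request:
carry_out(
  deltas=[0,0,0,0.0473,-0.0025,0,1,0,0,0,0.0473,-0.0025,0,1,0,0,0,0.0473,-0.0025,0,1,0,0,0,0.0473,-0.0025,0,1,0,0,0,0.0473,-0.0025,0,1,0,0,0,0.0473,-0.0025,0,1,0,0,0,0.0473,-0.0025,0,1,0,0,0,0.0473,-0.0025,0,1,0,0,0,0.0025,0.0485,0,1,0,0,0,0.0025,0.0485,0,1,0,0,0,0,0,0,1,0,0,0,0,0,0,1],
)

```text
clock: 37.12
eef_pos: [591.3, 356.8, 141.2]
tool_rot: [-3.13, 0.001, 1.513]
force: [-1.4, -0.4, -0.3]
width: 22.6
gripper_force: 59.2
```

```bash
python3 - <<'E'
from look import *
s,c,im=shot('w10'); print(ctrl.read_state()['qpos'].round(2))
E
```

```text
t 37.12 tcp [591.3 356.8 141.2] rpy [-179.3    0.    86.7] w 22.6
[-0.97  0.91  0.76  1.48 -0.69  1.05 -0.1 ]
```

View pics/w10.png

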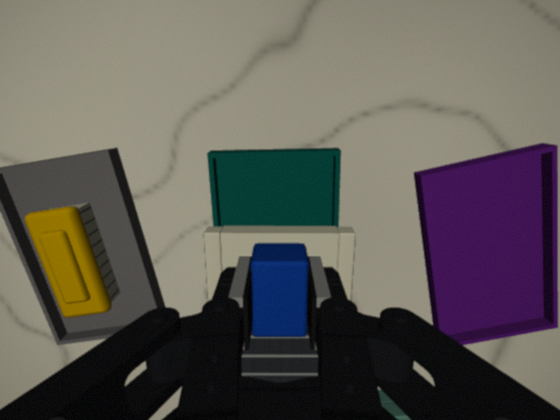

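The brush lies flat in the grey tray. The green tray's rim corners are at (208,152) and (340,149), with the filter held straight above it.

```bash
python3 - <<'E'
from look import *
c=ctrl.calibration('wrist')
P=ray(c,[[208,152],[340,149]],16); d=P[1]-P[0]; L=np.linalg.norm(d); n=np.array([d[1],-d[0],0])/L
ctr=P.mean(0)+84*n; print(P.round(1),L,np.degrees(np.arctan2(d[1],d[0])),ctr)
u=-n; print('tcp target',ctr+43*u)
F=ray(c,[[205,228],[354,228]],141.2-3); print('filter front',F.round(1),F.mean(0))
E
```

```text
[[535.6 400.   16. ]
 [638.1 396.8  16. ]] 102.50056111166607 -1.8205710492734 [584.17985414 314.44115662  16.        ]
tcp target [585.54594747 357.41945101  16.        ]
filter front [[558.  381.5 138.2]
 [625.3 378.  138.2]] [591.6266538  379.73406967 138.2       ]
```

Request:
carry_out(
  deltas=[0,0,-1.4,0,0,0,1,0,0,0,0,-0.0057,0.03,1,0,0,0,0,0,0.045,1,0,0,0,0,0,0.025,1,0,0,0,0,0,0,1,0,0,0,0,0,0,1,0,0,0,0,0,0,1],
)

```text
clock: 38.05
eef_pos: [587.2, 358.1, 44.3]
tool_rot: [-3.135, -0.002, 1.537]
force: [0.6, -0.2, -0.8]
width: 23.0
gripper_force: 59.3
```

Request:
carry_out(
  deltas=[0,0,0,0,-0.0015,0.012,1,0,0,0,0,0,0.01,1,0,0,0,0,0,0.003,1,0,0,0,0,0,0,1,0,0,0,0,0,0,1],
)

```text
clock: 38.67
eef_pos: [583.6, 357.8, 17.8]
tool_rot: [-3.131, -0.001, 1.537]
force: [-2.3, 0.2, 4.8]
width: 22.7
gripper_force: 60.1
```

Request:
carry_out(
  deltas=[0,0,0,0,0,0,0,0,0,0,0,0,0,0,0,0,0,0,0,0,0,0,0,0,0,0,0,0,0,0,0,0,0,-0.03,0,0,0,0,0,0,-0.05,0,0,0,0,0,0,-0.06,0,0,0,0,0.05,0,0,0,0,0,0,0.05,0,0,0,0,0,0,0.05,0,0,0,0,0,0,0.05,0,0,0,0,0,0,0,0,0,0],
)

```text
clock: 40.17
eef_pos: [589.6, 563.3, 156.1]
tool_rot: [-3.131, -0.003, 1.545]
force: [0.6, -0.4, -0.3]
width: 42.5
gripper_force: 0.0
```

```bash
python3 - <<'E'
from look import *
a=ctrl.get_image('top')[80:320,120:460,::-1]; b=ctrl.get_image('scene')[100:380,180:520,::-1]
cv2.imwrite('pics/fin.png',np.vstack([cv2.resize(a,None,fx=1.2,fy=1.2),cv2.resize(b,(408,310))]))
s=ctrl.read_state(); print(s['eef_pos'],s['qpos'].round(2),s['clock'])
E
```

```text
[591.96907842 557.27467912 156.8118887 ] [-1.06  1.08  0.77  1.   -0.7   1.3  -0.44] 40.275
```

View pics/fin.png

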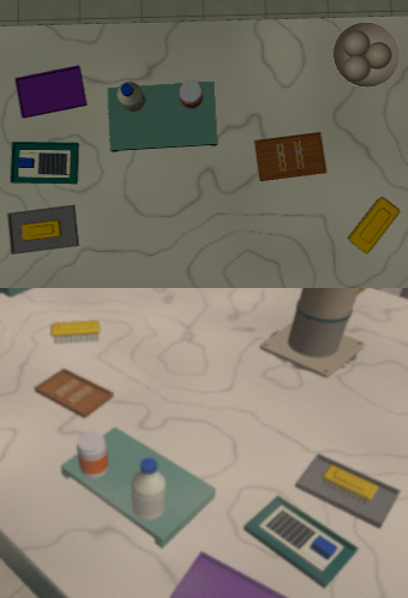

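Both views show the pegs in the brown tray, the brush in the grey tray and the filter flat in the green tray, with the bottle and tin undisturbed. The arm is clear, so I'm handing the job in.

```bash
python3 -c "
from cell import ctrl
print(ctrl.finish_job())"
```

```text
the job is handed in; nothing more can be done
None
```

I handed the job in at about 40 s of the 106 s: both pegs are in the brown tray, the brush is in the grey tray and the filter is in the dark green tray, with the bottle and tin untouched in the final pictures; no verdict was returned.

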